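Light and inspect a fuse with the hand magnifier

ROBOT

A 6-joint arm with a two-finger parallel gripper is mounted at the origin on the work surface. World frame = base frame: x ahead of the robot, y to its left, z up, the work surface at z = 0. Lengths are in m, angles in rad, forces in N, time in s.
With the tool pointing down it reaches from about 0.35 to 0.775 m from the base axis. Payload 7.3 kg.
Tool frame: the origin (TCP) lies at the very end of the fingers, on their centre line; the grasp point (between the pads) lies robot.grip_point_offset behind it (robot.grip_point_offset is the distance from the TCP to the grasp point, in m); z points along the fingers, y is the line along which they close (so a half turn about z gives the same grasp; the last joint's range is limited). The gripper opens to 92 mm and grips with 3 to 60 N. Pads are 19 mm wide; open, the fingers measure 130 mm over their backs; the gripper's body (75 mm by 190 mm) begins 47 mm behind the grasp point.
Start: joints at [-1.48, 0.342, 1.524, -0, 1.275, -0.146], TCP at [0.123, -0.51, 0.227] pointing down, gripper open.
Joint ranges: [-2.53, 2.53], [-0.77, 2.02], [0.04, 2.7], [-1, 4.14], [0.28, 2.66], [-3.11, 3.11]. Speed limits (rad/s): [2.57, 2.57, 3.14, 3.14, 3.14, 3.14].

INTERFACE

Orientations are given as a rotation vector (axis times angle).
In Python, from plant import robot, optics, workorder gives the robot as it stands.
- The arm moves only by the tool arm_command, never from a script. Its argument "increments" is a list that holds one entry, the list of rows, each a list of 7 numbers: the turn, a rotation vector about the tool's x, y, z in units of 8 degrees (1.0 is 8 degrees), then the shift along the tool's x, y, z in units of 40 mm (1.0 is 40 mm), then the closure, from -1 (fully open) to 1 (shut), so that 0 is half open. In form: [[[ax, ay, az, tx, ty, tz, fingers], ...]]. A call has 1 to 12 rows; each row shifts and turns the commanded pose from where the row before left it, along the tool's axes as they then stand; what a row does not reach is not made up. A row lasts 1/10 s, in which the tool goes at most 50 mm and 8.59 degrees, less where a joint would pass 70% of its speed; a pose out of reach is approached as far as the arm can. A call is refused whole if a number of a shift passes 1 or a number of a turn 1, either way. A call with a gripper value outside its range is refused whole. The fingers move at their own pace and stop on an object; "squeeze" is the grip in N (left out, the last holds). Time passes only in rows, so rows that do not move let the fingers close. It gives the time, the measured TCP pose, the force, the opening and the grip force at its end, in the units of the state.
- robot.sense(): the state, without advancing time (a new reading comes with each control period).
- optics.grab_frame(name): name is "scene" or "top" or "wrist"; returns a dict with "pixels" (400x640x3 uint8, blue, green, red), "depth" (400x640 float32, m along the optical axis (not along the pixel's ray), 0 where there is no reading), "camera_matrix" (3x3 intrinsics, pixels), "R" (3x3) and "t" (3): a world point X has camera coordinates R X + t. Camera axes: x right, y down, z forward; pixel columns grow to the right and rows downward; lengths in m; the calibration is good to about 2 mm. A picture is of the moment at which its call begins.
- workorder.finish_job(): hands the job in; it is judged then, once.
The state is a dict: "t": time; "joint_pos": joint angles; "joint_vel": joint speeds; "joint_efforts": joint torques, N m; "position": TCP position; "ee_rot": TCP orientation; "force": force on the tool from outside, world axes, zero at the start; "moment": the same for the moment, N m; "grip_width": opening from 0.0 (shut) to 1.0 (fully open); "grasp_force": force on a finger pad.
Only numpy, scipy, OpenCV 4.12 (cv2) and the standard library are available. Lean on these libraries where they do the work, as an engineer would, in place of code of your own. Each camera call takes 0.05 s, during which the arm holds its last target. There are 200 camera calls.

TASK

Take the clip-on lamp off the rim of the parts bin and clip it onto the tall flange of the power unit's steel tray, pushed fully home, about opposite the glass fuse and with the lamp head over the circuit board. Then pick up the hand magnifier by its handle and, without knocking the power unit with it or shifting the other things on the bench, hold it still and level with the fuse in the middle of the lens and the lens at its focal height, 80 mm above the fuse (the tape mark on the try square's blade). Finish while still holding it there in the gripper; do not put it down.

Things in the scene. Friction and masses are not known exactly. Their poses are not given: they have to be found in the camera images.
- chassis: Power unit of an oven, fixed: sheet-metal tray 200 mm (its x) by 190 mm (its y), green circuit board inside. Origin: centre of its underside on the bench; z up. All along its +y side stands the one tall flange, 55 mm high, 3 mm thick; the other sides have lips of 10 to 15 mm. Board face 12 mm above the bench, tallest part on it (transformer) 46 mm.
- flange_edge (a point): The middle of the top edge of the tall flange (mid-thickness), opposite the fuse: tray frame (0, 93.5, 55) mm. The edge runs along the tray's x; the flange is 3 mm thick. Axes as the tray's.
- fuse_top (a point): The top of the glass tube fuse (32 mm long along the tray's x, 6.4 mm thick, in two brass clips), at its middle: tray frame (0, -20, 23) mm, so 23 mm above the bench. The only glass tube on the board. Axes as the tray's.
- bin: Grey open parts bin, fixed, 160 mm (its x) by 130 mm (its y) by 75 mm high, walls 3 mm. Origin: centre of its underside. The lamp starts clipped on the rim of its +y wall.
- lamp: Clip-on lamp, 80 g: a black sprung clip like a big clothes peg, upright, jaws down, handles up, with a white lamp head on an arm on its -y side. Origin: on the hinge axis, mid-width (79.5 mm above the bench at the start); x along the hinge and the edge it is clipped to, z up, y across. This is the -y half. Jaws 24 mm wide end 30 mm below the hinge (pads: 21 to 30 mm below).
- lamp_throat (a point): Underside of the lamp's hinge barrel (radius 4.5 mm, 26 mm long), 4.5 mm below the lamp's origin: it sits on the sheet's top edge when the clip is fully home.
- lamp_head (a point): Middle of the lamp head, 68 mm from the clip's middle plane on the lamp's -y side, 5 mm below the hinge. The head is 32 mm across; head and arm stay lower than 10 mm above the hinge.
- lamp_clip (a joint): Opening of the clip (rad): 0 on a 3 mm sheet, 0.50 squeezed to the stop (15 mm gap), -0.11 shut. Handles: flat, 24 mm wide (x), 6 to 43 mm above the hinge; outer faces lean out, 43 mm apart at the top; at the stop parallel and 21 mm apart, each half having turned 0.25 rad. Squeeze at 34 mm above the hinge: 15 N reaches the stop, 20 to 40 N is a good grip. The spring bites with 11 N.
- loupe: Hand magnifier, about 110 g, lying flat: a round steel-rimmed lens 75 mm across on a straight black handle. Origin: underside of the handle near its middle, the place to grip it; x from the handle to the lens, z up. The handle is 18 mm wide (y), 16 mm high and runs from x = -54 to +44 mm; the rim is 12 mm high.
- loupe_lens (a point): Centre of the lens: loupe frame (90, 0, 6) mm. Axes as the loupe's; z is the lens's axis, upright when the magnifier is level.
- square: Try square standing at the tray's +x side on its wooden stock (18 by 100 by 16 mm high), steel blade upright to 166 mm, 36 mm along its -y. A band of paper tape on the blade, 103 mm above the bench, marks the lens's focal height over the fuse. Origin: centre of the stock's underside. A bystander.
- pliers: Pliers with red grips lying on the bench, 170 mm long. A bystander.
- screwdriver: Screwdriver lying on the bench. A bystander.
- tape: Roll of black tape, 84 mm across, 19 mm high. A bystander.
- multimeter: Yellow and black multimeter lying on its back, 150 by 78 by 42 mm. A bystander.
- screw_bowl: Steel bowl, 80 mm across, 26 mm high. A bystander.
- magnetron: Magnetron: finned steel frame 70 by 80 mm, 114 mm high. A bystander.

How it is judged:
On the way, in this order (a step that is already met when the one before it is completed fails the run):
1. the lamp is clipped fully home on the tall flange opposite the fuse, head over the board, and let go (x of lamp_throat in the frame of flange_edge between -0.045 and 0.045 m and y of lamp_throat in the frame of flange_edge between -0.005 and 0.005 m and z of lamp_throat in the frame of flange_edge between -0.004 and 0.007 m and y of lamp_head in the frame of flange_edge below -0.05 m and value of joint lamp_clip between -0.06 and 0.1 rad and contact force between lamp and chassis above 2 N and contact force between lamp and the arm below 0.1 N and contact force between lamp and the fingers below 0.1 N), for 0.2 s.
2. the magnifier is lifted clear of the bench in the gripper (height (world z) of loupe_lens above 0.05 m and contact force between loupe and the fingers above 1 N), for 0.2 s.
At the end, for the whole second after the job is handed in: Gripper holds the magnifier still, touching nothing else: lens within 12 mm of the fuse sideways, 80 +-8 mm above it, tilt under 0.10 rad. Lamp let go, jaws astride the tall flange, barrel within 7 mm of its edge, within 45 mm along it of the point opposite the fuse, head over the board (all of step 1 and horizontal distance between loupe_lens and fuse_top below 0.012 m and z of loupe_lens in the frame of fuse_top between 0.072 and 0.088 m and angle between loupe's own z axis and vertical below 0.1 rad and linear speed of each of loupe, lamp below 0.02 m/s and angular speed of loupe below 0.2 rad/s and contact force between loupe and the fingers above 1 N and contact force between loupe and chassis below 0.05 N and contact force between loupe and lamp below 0.05 N and contact force between loupe and square below 0.05 N and contact force between loupe and bin below 0.05 N); the arm keeps its last pose, push and grip.
It fails at once if the magnifier knocks the power unit (contact force between loupe and chassis above 3 N).
It fails at once if another thing on the bench is disturbed (distance of any of square, pliers, screwdriver, tape, multimeter, screw_bowl, magnetron from where it was at the start of the episode above 0.04 m or angle between square's own z axis and vertical above 0.6 rad).
It also fails if it takes over 64 s, if anything falls off the work surface, if the arm or the gripper's body presses on something with over 40 N, if the wrist force passes 120 N, or if a joint passes its speed limit or range.

## Working session

There is one attempt and no reset: what is moved stays moved. The work goes in short steps, Python scripts to look and compute and a tool call to move; the robot and the scene stay as the last step left them, time stands still between calls to the robot, and variables do not carry over. Pictures are saved under pics/ and viewed, at most 13 in all, crops included, and the job is handed in when it is done.

Besides the shell and the picture viewer there is one more tool, called after ">>>" as name([rows], argument=value, ...), one row to a line, values as JSON. arm_command: Moves the arm, as the interface text tells. Its arguments: {"type":"object","properties":{"increments":{"type":"array","items":{"type":"array","items":{"type":"array","items":{"type":"number"}}}},"squeeze":{"type":"number"}},"required":["increments"]}

```bash
ls; mkdir -p pics
cat > h.py <<'E'
import numpy as np, cv2
from scipy.spatial.transform import Rotation as Rn
from plant import robot, optics, workorder
def grab(n,name=None):
    f=optics.grab_frame(n); np.savez(f'{name or n}.npz',**{k:f[k] for k in f})
    cv2.imwrite(f'pics/{name or n}.png',f['pixels']); return f
def world(f,u,v,z=None):
    K=f['camera_matrix'];R=f['R'];t=f['t'];r=np.linalg.inv(K)@[u,v,1]
    if z is None:
        return R.T@(r*f['depth'][int(round(v)),int(round(u))]-t)
    c=-R.T@t;d=R.T@r; return c+d*(z-c[2])/d[2]
def cloud(f):
    K=f['camera_matrix'];h,w=f['depth'].shape
    u,v=np.meshgrid(np.arange(w),np.arange(h));d=f['depth']
    P=np.stack([(u-K[0,2])/K[0,0]*d,(v-K[1,2])/K[1,1]*d,d],-1)
    return (P-f['t'])@f['R']
def proj(f,X):
    c=f['R']@np.array(X)+f['t'];p=f['camera_matrix']@c;return p[:2]/p[2]
E
python3 - <<'E'
from h import *
for n in ('scene','top'):
    f=grab(n);print(n,-f['R'].T@f['t'],f['camera_matrix'][0])
print(robot.sense(),robot.grip_point_offset)
E
```

```text
pics
scene [1.08927298 0.39108179 0.98774281] [504.9527614   0.        320.4264762]
top [0.41443513 0.02048206 1.38920197] [470.34800828   0.         315.62313664]
{'t': 0.1, 'joint_pos': array([-1.48003403e+00,  3.42662766e-01,  1.52493051e+00, -3.36191645e-06,
        1.27540855e+00, -1.46013964e-01]), 'joint_vel': array([ 0.00045606, -0.00118458, -0.00124806,  0.00094672,  0.00113248,
       -0.00165643]), 'joint_efforts': array([ 1.54333255e-03, -4.32003736e+01, -2.44694638e+01,  7.19102542e-02,
        5.26094693e-02, -5.85068301e-05]), 'position': array([ 0.12312885, -0.5099759 ,  0.22610627]), 'ee_rot': array([-3.11820342e+00, -3.70894231e-01, -5.60682307e-05]), 'force': array([-0.47795646, -0.31469599,  0.32986375]), 'moment': array([ 0.04201804, -0.00561015, -0.0113478 ]), 'grasp_force': 0.0, 'grip_width': 0.9988522000231919} 0.0188
```

View pics/top.png

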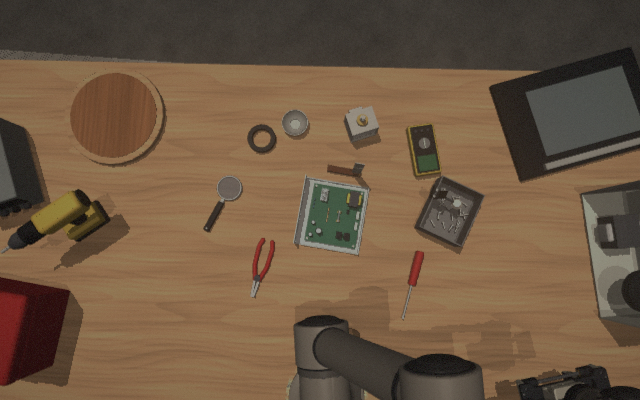

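View pics/scene.png

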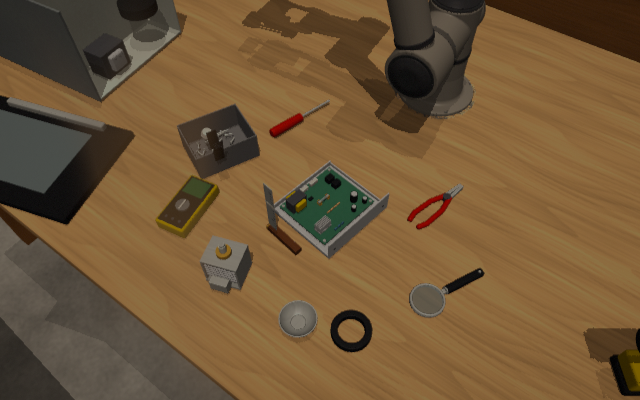

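Run:
```python
from h import *
f=dict(np.load('top.npz')); s=dict(np.load('scene.npz'))
def crop(f,u0,v0,w,h,k): return cv2.resize(f['pixels'][v0:v0+h,u0:u0+w],None,fx=k,fy=k,interpolation=cv2.INTER_CUBIC)
c=np.zeros((600,800,3),np.uint8)
a=crop(f,290,158,85,105,5);c[:525,:425]=a
b=crop(f,412,172,75,80,5);c[:400,425:800]=b
l=crop(s,170,95,93,50,4);c[400:600,425:797]=l
cv2.imwrite('pics/c1.png',c)
# loupe: dark/rim via cloud
P=cloud(f)
for n,(u0,u1,v0,v1) in dict(tray=(290,372,165,262),bin=(410,490,170,255),loupe=(198,248,170,236)).items():
    Q=P[v0:v1,u0:u1].reshape(-1,3); 
    for z0,z1 in ((.004,.03),(.045,.062),(.066,.082),(.095,.17)):
        q=Q[(Q[:,2]>z0)&(Q[:,2]<z1)]
        if len(q)>8:
            r=cv2.minAreaRect((q[:,:2]*1000).astype(np.float32)); print(n,z0,len(q),q.mean(0).round(4),np.round(r[0],1),np.round(r[1],1),round(r[2],1))
```

```text
tray 0.004 4245 [ 0.5208 -0.0048  0.0122] [ 5.244e+02 -2.000e-01] [284.3 241.3] 1.5
tray 0.045 231 [ 0.5523 -0.0027  0.0513] [536.9   4.7] [170.4 232.3] 81.8
tray 0.066 11 [ 0.6423 -0.0719  0.0748] [642.3 -71.3] [23.5  1.1] 80.5
tray 0.095 43 [ 0.6422 -0.0712  0.1253] [642.1 -70. ] [26.6  3.2] 78.5
bin 0.004 2190 [ 0.5327 -0.3461  0.0093] [ 536.4 -350.9] [247.8 236.3] 1.6
bin 0.045 234 [ 0.5367 -0.3495  0.0534] [ 542.5 -315.2] [173.8 160.6] 65.9
bin 0.066 411 [ 0.5354 -0.3446  0.0748] [ 533.8 -335.6] [138.5 161.1] 66.1
bin 0.095 77 [ 0.5771 -0.2933  0.1131] [ 580.2 -288.1] [43.8 23.9] 66.7
loupe 0.004 1180 [0.554  0.3169 0.0098] [546.8 321.3] [194.6 147.3] 2.5
```

View pics/c1.png

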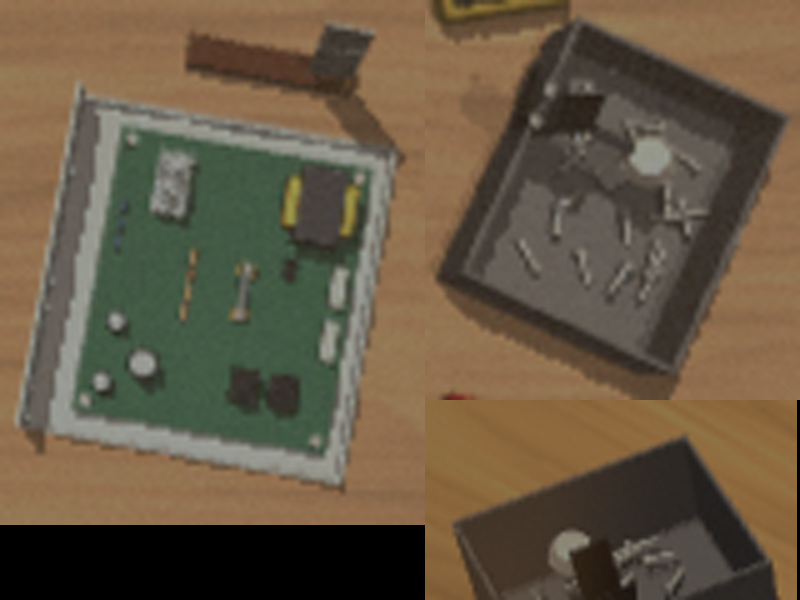

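The tray's tall flange is on the left: its top edge runs from px (305.6,175.6) to (293.6,243). The fuse is at about px (338.8,216.4). The lamp handles are on the bin's left wall at about px (442,194), with the head inside the bin. In the overview, the loupe lens is at (229,188) and the handle end is near (207,228).

Run:
```python
from h import *
f=dict(np.load('top.npz')); s=dict(np.load('scene.npz'))
P=cloud(f)
print('flange ends',world(f,305.6,175.6,.055),world(f,293.6,243,.055))
print('other corners',world(f,290+395/5,158+155/5,.012),world(f,290+340/5,158+487/5,.012))
print('fuse',world(f,338.8,216.4,.023),world(f,338.8,216.4))
Q=P[165:262,285:320].reshape(-1,3);q=Q[(Q[:,2]>.053)&(Q[:,2]<.058)]
vx,vy,x0,y0=cv2.fitLine((q[:,:2]).astype(np.float32),cv2.DIST_HUBER,0,.001,.001).ravel();print('flange line',len(q),np.degrees(np.arctan2(vy,vx)),x0,y0,q[:,0].min(),q[:,0].max())
Ps=cloud(s);Q=Ps.reshape(-1,3)
m=(Q[:,2]>.050)&(Q[:,2]<.0565)&(abs(Q[:,1]-.1)<.06)&(abs(Q[:,0]-.52)<.12);q=Q[m]
vx,vy,x0,y0=cv2.fitLine((q[:,:2]).astype(np.float32),cv2.DIST_HUBER,0,.001,.001).ravel();print('scene flange',len(q),np.degrees(np.arctan2(vy,vx)),x0,y0,q[:,0].min(),q[:,0].max())
# lamp in both
for n,C in(('top',P.reshape(-1,3)),('scene',Q)):
    m=(np.hypot(C[:,0]-.58,C[:,1]+.29)<.05)&(C[:,2]>.1)&(C[:,2]<.14);q=C[m]
    r=cv2.minAreaRect((q[:,:2]*1000).astype(np.float32));print(n,len(q),r,q[:,2].max())
# loupe
for n,C,im in(('top',P.reshape(-1,3),f),('scene',Q,s)):
    m=(np.hypot(C[:,0]-.55,C[:,1]-.317)<.12)&(C[:,2]>.0065)&(C[:,2]<.022)
    dark=im['pixels'].reshape(-1,3).max(1)<70
    q=C[m&dark&(C[:,2]>.010)];r=cv2.minAreaRect((q[:,:2]*1000).astype(np.float32));print(n,'dark',len(q),np.round(r[0],1),np.round(r[1],1),round(r[2],1),q[:,2].mean())
```

```text
flange ends [0.62458987 0.07472999 0.055     ] [0.43111198 0.10281481 0.055     ]
other corners [ 0.59627521 -0.11159225  0.012     ] [ 0.40101861 -0.08286365  0.012     ]
fuse [ 0.51219732 -0.02417839  0.023     ] [ 0.51215731 -0.02416011  0.02355901]
flange line 46 -8.435591 0.52302223 0.090969875 0.4338553701044419 0.6202730403779395
scene flange 128 -8.695287 0.49851817 0.095157675 0.43114012465021495 0.6273165054974877
top 68 ((580.1664428710938, -288.10247802734375), (43.77825927734375, 23.87206268310547), 66.72035217285156) 0.1267002271978789
scene 170 ((579.6936645507812, -288.7545166015625), (48.494319915771484, 23.903947830200195), 65.6952896118164) 0.12767546589396217
top dark 171 [504.5 344. ] [17.  92.8] 64.3 0.016635044484366902
scene dark 323 [505.3 345. ] [17.4 95.9] 63.4 0.01676824661473424
```

>>> arm_command([
  [[0,0,0.93,0,0,0,-1],[0,0,0.93,0,0,0,-1],[0,0,0.93,0,0,0,-1],[0,0,0.93,0,0,0,-1],[0,0,0.93,0,0,0,-1],[0,0,0,0.75,-0.88,0,-1],[0,0,0,0.75,-0.88,0,-1],[0,0,0,0.75,-0.88,0,-1],[0,0,0,0.75,-0.88,0,-1],[0,0,0,0.75,-0.88,0,-1],[0,0,0,0.75,-0.88,0,-1],[0,0,0,0.75,-0.88,0,-1]],
], squeeze=30)

```text
t: 1.3
position: [0.4158, -0.3676, 0.2264]
ee_rot: [-3.075, 0.643, 0.001]
force: [-0.5, -0.6, 0.4]
grip_width: 0.999
grasp_force: 0.0
```

```bash
cat >> h.py <<'E'
def go(p,yaw):
    "units from the measured pose to TCP p, pointing down with tool-x yaw in degrees"
    s=robot.sense(); R=Rn.from_rotvec(s['ee_rot']); T=Rn.from_euler('z',yaw,degrees=True)*Rn.from_euler('x',180,degrees=True)
    d=np.array(p)-s['position']
    print('t',s['t'],'pos',s['position'].round(4),'turn',((R.inv()*T).as_rotvec(degrees=True)/8).round(3),
      'shift now',(R.inv().apply(d)/.04).round(3),'shift after turn',(T.inv().apply(d)/.04).round(3),'w',round(s['grip_width'],3),'gf',round(s['grasp_force'],1),'F',s['force'].round(1))
E
python3 -c "
from h import *
go([.580,-.2883,.2],-23.6)"
```

```text
t 1.3 pos [ 0.4158 -0.3676  0.2264] turn [-0.001  0.004 -0.004] shift now [ 2.968 -3.461  0.659] shift after turn [ 2.969 -3.459  0.66 ] w 0.999 gf 0.0 F [-0.5 -0.6  0.4]
```

>>> arm_command([
  [[0,0,0,0.74,-0.86,0.16,-1],[0,0,0,0.74,-0.86,0.16,-1],[0,0,0,0.74,-0.86,0.16,-1],[0,0,0,0.74,-0.86,0.16,-1],[0,0,0,0,0,0,-1],[0,0,0,0,0,0,-1]],
])

```text
t: 1.9
position: [0.5782, -0.2893, 0.1998]
ee_rot: [-3.075, 0.64, 0.003]
force: [-0.6, 0.5, 0.2]
grip_width: 1.001
grasp_force: 0.0
```

Run:
```python
from h import *
f=grab('wrist','w1')
go([.580,-.2883,.0947],-23.6)
C=cloud(f).reshape(-1,3)
m=(np.hypot(C[:,0]-.58,C[:,1]+.288)<.045)&(C[:,2]>.110)&(C[:,2]<.13)&(f['depth'].ravel()>0);q=C[m]
print(len(q))
if len(q)>5:
  r=cv2.minAreaRect((q[:,:2]*1000).astype(np.float32));print(r,q[:,2].max(),q[:,2].mean())
```

```text
t 1.95 pos [ 0.5775 -0.2901  0.2005] turn [ 0.002  0.011 -0.   ] shift now [ 0.043 -0.068  2.644] shift after turn [ 0.039 -0.067  2.644] w 1.003 gf 0.0 F [-0.4  0.2 -1.3]
425
((581.2408447265625, -287.39398193359375), (44.39563751220703, 24.076250076293945), 65.12936401367188) 0.12324312208738185 0.11838135110810465
```

View pics/w1.png

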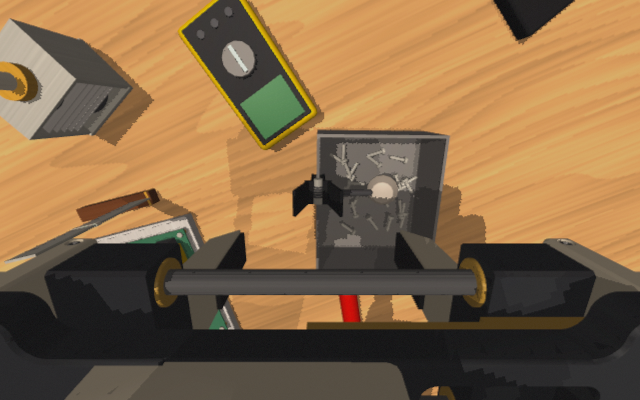

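Wrist view: the lamp's handles (px 295–342, row ~197) lie centred between the open fingers, spread along the closing line, and the head is to the right at (383,190). I'll descend and squeeze.

>>> arm_command([
  [[0,0,0.05,0.05,-0.08,0.53,-1],[0,0,0,0,0,0.53,-1],[0,0,0,0,0,0.53,-1],[0,0,0,0,0,0.53,-1],[0,0,0,0,0,0.53,-1],[0,0,0,0,0,0,-1],[0,0,0,0,0,0,0],[0,0,0,0,0,0,1],[0,0,0,0,0,0,1],[0,0,0,0,0,0,1],[0,0,0,0,0,0,1],[0,0,0,0,0,0,1]],
], squeeze=30)

```text
t: 3.15
position: [0.5812, -0.2881, 0.0953]
ee_rot: [3.073, -0.654, 0.0]
force: [1.0, -0.1, -0.3]
grip_width: 0.528
grasp_force: 0.0
```

>>> arm_command([
  [[0,0,0,0,0,0,1],[0,0,0,0,0,0,1],[0,0,0,0,0,0,1],[0,0,0,0,0,0,1],[0,0,0,0,0,0,1],[0,0,0,0,0,0,1]],
])

```text
t: 3.75
position: [0.5825, -0.2885, 0.0985]
ee_rot: [3.071, -0.654, 0.008]
force: [-2.2, 2.9, 16.0]
grip_width: 0.234
grasp_force: 30.0
```

>>> arm_command([
  [[0,0,0,0,0,-0.1,1],[0,0,0,0,0,-0.2,1],[0,0,0,0,0,-0.3,1],[0,0,0,0,0,-0.4,1],[0,0,0,0,0,-0.5,1],[0,0,0,0,0,-0.5,1],[0,0,0,0,0,-0.5,1],[0,0,0,0,0,-0.2,1],[0,0,0,0,0,0,1]],
])

```text
t: 4.65
position: [0.5816, -0.2884, 0.2046]
ee_rot: [3.072, -0.654, 0.004]
force: [0.6, 0.3, -0.7]
grip_width: 0.232
grasp_force: 30.0
```

Run:
```python
from h import *
go([.529,.0895,.16],-8.5)
f=grab('wrist','w2'); s=grab('scene','s2')
a=f['pixels'][100:330,180:460]; b=s['pixels'][60:210,130:300]
c=np.zeros((600,800,3),np.uint8)
a=cv2.resize(a,(400,329));b=cv2.resize(b,None,fx=3.5,fy=3.5); 
c[:329,:400]=a; b=b[:525,:]; c=np.zeros((600,800,3),np.uint8); b=cv2.resize(s['pixels'][70:200,150:280],(470,470)); a=cv2.resize(f['pixels'][100:300,220:460],(330,275)); c[:470,:470]=b;c[:275,470:]=a
cv2.imwrite('pics/c2.png',c)
```

```text
t 4.65 pos [ 0.5816 -0.2884  0.2046] turn [ 0.006 -0.019 -1.942] shift now [-5.052 -8.094  1.097] shift after turn [-2.697 -9.15   1.115] w 0.232 gf 30.0 F [ 0.6  0.3 -0.7]
```

View pics/c2.png

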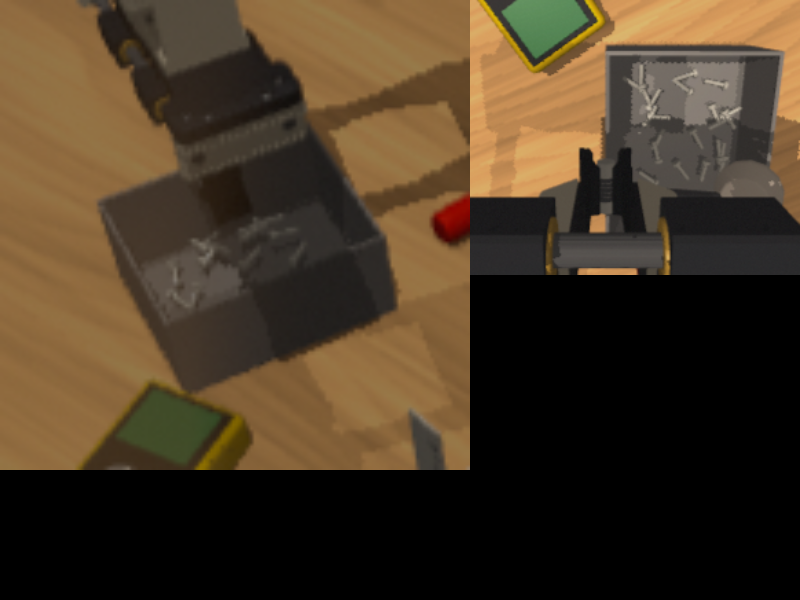

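Crops: the lamp came off, upright between the fingers, with the handles parallel (right crop, around (605,180)) and the head to the right at (750,185). I'll compare the head's height with its original height to get the hinge offset.

Run:
```python
from h import *
a=dict(np.load('w1.npz'));b=dict(np.load('w2.npz'))
for n,f,(u,v),y in(('w1',a,(383,190),-24),('w2',b,(424,232),-24)):
    P=cloud(f)[v-8:v+9,u-8:u+9].reshape(-1,3);P=P[P[:,2]>.05]
    print(n,len(P),np.median(P,0).round(4),P[:,2].max().round(4))
P=cloud(b)
for u,v in((318,228),(318,234),(318,238),(318,242),(311,215),(325,215),(305,222),(331,222)):print(u,v,P[v,u].round(4),b['pixels'][v,u])
# tops of handles
q=P[205:240,300:340].reshape(-1,3);q=q[(q[:,2]>.19)&(q[:,2]<.26)];print(q[:,2].max(),q[:,2].min());r=cv2.minAreaRect((q[:,:2]*1000).astype(np.float32));print(r)
```

```text
w1 289 [ 0.5563 -0.348   0.0829] 0.0858
w2 289 [ 0.5635 -0.3489  0.2033] 0.2072
318 228 [ 0.5869 -0.2887  0.1893] [75 83 87]
318 234 [ 0.5833 -0.2871  0.1901] [37 38 38]
318 238 [ 0.5814 -0.2862  0.1919] [37 37 39]
318 242 [ 0.5784 -0.2849  0.1909] [39 39 41]
311 215 [ 5.366e-01 -2.547e-01  2.000e-04] [100 166 218]
325 215 [ 0.5298 -0.2725  0.0031] [55 58 62]
305 222 [ 0.5951 -0.2832  0.1919] [19 17 20]
331 222 [ 0.588  -0.2984  0.1911] [21 19 19]
0.2206144026598474 0.19000922542325122
((586.3670043945312, -288.9687805175781), (24.394859313964844, 13.681572914123535), 65.33248901367188)
```

>>> arm_command([
  [[0,0,-0.65,0,0,0,1],[0,0,-0.65,0,0,0,1],[0,0,-0.64,-0.1,-0.3,0,1],[0,0,0,-0.28,-0.95,0,1],[0,0,0,-0.28,-0.95,0,1],[0,0,0,-0.28,-0.95,0,1],[0,0,0,-0.28,-0.95,0,1],[0,0,0,-0.28,-0.95,0,1],[0,0,0,-0.28,-0.95,0,1],[0,0,0,-0.28,-0.95,0,1],[0,0,0,-0.28,-0.95,0,1],[0,0,0,-0.28,-0.95,0,1]],
])

```text
t: 5.95
position: [0.5299, 0.0792, 0.2019]
ee_rot: [3.133, -0.233, -0.004]
force: [1.0, -0.9, -0.2]
grip_width: 0.235
grasp_force: 30.0
```

>>> arm_command([
  [[0,0,0,-0.08,-0.3,0.2,1],[0,0,0,0,0,0.4,1],[0,0,0,0,0,0.4,1],[0,0,0,0,0,0,1],[0,0,0,0,0,0,1],[0,0,0,0,0,0,1]],
])

```text
t: 6.55
position: [0.53, 0.0896, 0.1635]
ee_rot: [3.133, -0.234, 0.001]
force: [-0.6, -0.3, -0.9]
grip_width: 0.235
grasp_force: 30.0
```

Run:
```python
from h import *
go([.529,.0895,.078],-8.5)
f=grab('wrist','w3'); P=cloud(f)
Q=P.reshape(-1,3);m=(Q[:,2]>.051)&(Q[:,2]<.058)&(abs(Q[:,1]-.09)<.04)&(abs(Q[:,0]-.53)<.12)&(f['depth'].ravel()>0);q=Q[m]
vx,vy,x0,y0=cv2.fitLine((q[:,:2]).astype(np.float32),cv2.DIST_HUBER,0,.001,.001).ravel();print(len(q),np.degrees(np.arctan(vy/vx)),'y at .529',y0+(.529-x0)*vy/vx,q[:,0].min(),q[:,0].max(),q[:,2].mean())
f['pixels']=f['pixels'][20:320,140:540];cv2.imwrite('pics/w3c.png',cv2.resize(f['pixels'],None,fx=1.6,fy=1.6))
```

```text
t 6.55 pos [0.53   0.0896 0.1635] turn [ 0.    -0.005 -0.006] shift now [-0.026  0.006  2.138] shift after turn [-0.025  0.006  2.138] w 0.235 gf 30.0 F [-0.6 -0.3 -0.9]
495 -8.184248 y at .529 0.09179901 0.4515237932184433 0.6290225189496466 0.05461234051333564
```

View pics/w3c.png

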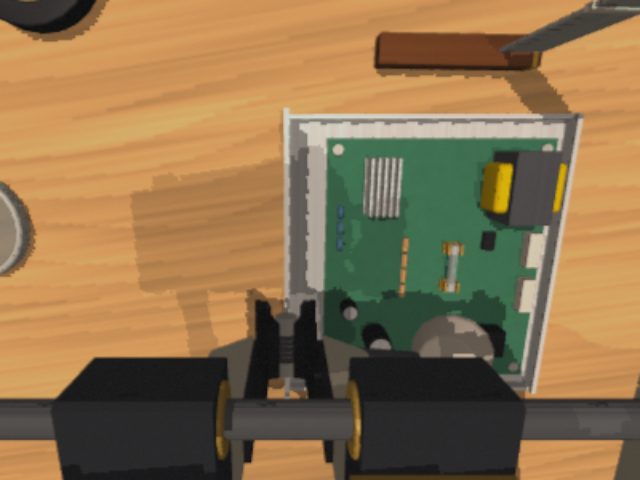

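Crop of the wrist view: the flange's top edge (column ~288) runs straight between the open jaws (col ~287). The fuse is at (452,267), and the head is over the board at (452,340). I'll lower it.

>>> arm_command([
  [[0,0,0,-0.02,-0.03,0.4,1],[0,0,0,0,0,0.4,1],[0,0,0,0,0,0.4,1],[0,0,0,0,0,0.3,1],[0,0,0,0,0,0.25,1],[0,0,0,0,0,0.2,1],[0,0,0,0,0,0.1,1],[0,0,0,0,0,0.1,1],[0,0,0,0,0,0,1],[0,0,0,0,0,0,1]],
])

```text
t: 7.6
position: [0.5294, 0.0915, 0.0785]
ee_rot: [-3.133, 0.233, -0.002]
force: [-3.0, 0.4, 7.2]
grip_width: 0.235
grasp_force: 30.0
```

>>> arm_command([
  [[0,0,0,0,0,0.05,1],[0,0,0,0,0,0,0.4],[0,0,0,0,0,0,0.2],[0,0,0,0,0,0,0],[0,0,0,0,0,0,-0.3],[0,0,0,0,0,0,-0.6],[0,0,0,0,0,0,-1],[0,0,0,0,0,0,-1],[0,0,0,0,0,0,-1],[0,0,0,0,0,0,-1],[0,0,0,0,0,0,-1]],
])

```text
t: 8.7
position: [0.529, 0.0913, 0.0751]
ee_rot: [3.133, -0.233, -0.0]
force: [-0.3, 0.9, -0.7]
grip_width: 0.989
grasp_force: 0.0
```

>>> arm_command([
  [[0,0,0,0,0,0,-1],[0,0,0,0,0,-0.2,-1],[0,0,0,0,0,-0.6,-1],[0,0,0,0,0,-0.8,-1],[0,0,0,0,0,-0.8,-1],[0,0,0,0,0,-0.8,-1],[0,0,0,0,0,-0.4,-1],[0,0,0,0,0,0,-1],[0,0,0,0,0,0,-1]],
])

```text
t: 9.6
position: [0.5287, 0.0913, 0.2189]
ee_rot: [3.133, -0.233, -0.0]
force: [-0.3, 0.6, 0.1]
grip_width: 0.997
grasp_force: 0.0
```

Run:
```python
from h import *
go([.529,.0895,.078],-8.5)
f=grab('wrist','w4'); P=cloud(f);s=grab('scene','s4')
Q=P.reshape(-1,3)
R=Rn.from_euler('z',-8.5,degrees=True).as_matrix()
L=(Q-[.529,.0905,.055])@R   # flange_edge frame
L=L[(abs(L[:,0])<.09)&(L[:,1]>-.1)&(L[:,1]<.03)]
h=L[(L[:,2]>.035)&(L[:,2]<.055)];r=cv2.minAreaRect((h[:,:2]*1000).astype(np.float32));print('handles',len(h),r,h[:,2].max())
a=np.zeros((560,800,3),np.uint8);a[:400,:400]=cv2.resize(f['pixels'][60:310,180:430],(400,400));a[:560,400:]=cv2.resize(s['pixels'][130:270,280:380],(400,560));cv2.imwrite('pics/c4.png',a)
k=L[(L[:,2]>-.02)&(L[:,2]<.02)&(L[:,1]<-.04)&(L[:,1]>-.09)];print('head',len(k),np.median(k,0) if len(k) else '', np.percentile(k[:,2],90) if len(k) else '')
```

```text
t 9.6 pos [0.5287 0.0913 0.2189] turn [ 0.001  0.001 -0.001] shift now [0.015 0.043 3.522] shift after turn [0.015 0.044 3.522] w 0.997 gf 0.0 F [-0.3  0.6  0.1]
handles 329 ((-0.5646219253540039, 0.9609088897705078), (43.7852897644043, 24.243858337402344), 89.88069152832031) 0.04968435553483532
head 761 [-0.00186288 -0.06258527  0.00641371] 0.010514276015720282
```

View pics/c4.png

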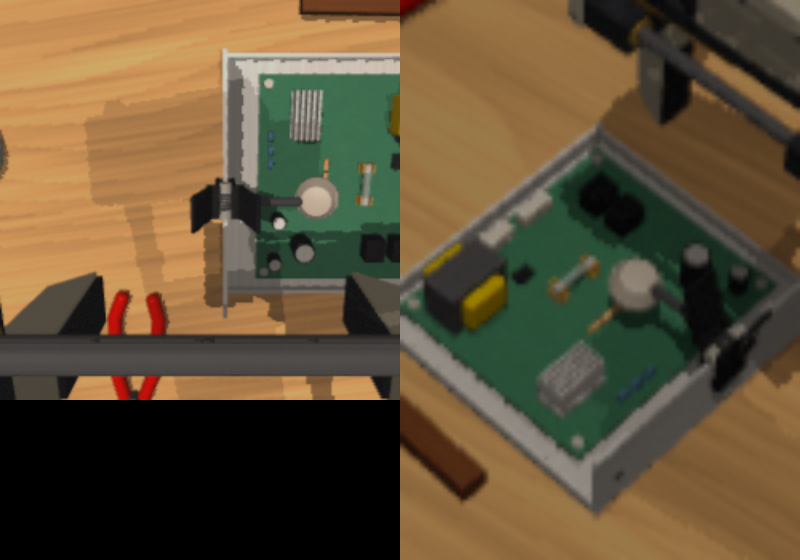

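Both views show the clip seated on the flange (handles at left crop (225,205)) with the head over the board at (316,198). The handles measure 43.8 mm apart, so it's closed on the 3 mm sheet. Next is the magnifier.

>>> arm_command([
  [[0,0,0.73,0,0,0,-1],[0,0,0.73,0,0,0,-1],[0,0,0.73,0,0,0,-1],[0,0,0,-0.46,-0.77,0,-1],[0,0,0,-0.46,-0.77,0,-1],[0,0,0,-0.46,-0.77,0.2,-1],[0,0,0,-0.46,-0.77,0.3,-1],[0,0,0,-0.46,-0.77,0.4,-1],[0,0,0,-0.46,-0.77,0.4,-1],[0,0,0,-0.46,-0.77,0.4,-1],[0,0,0,0,0,0,-1],[0,0,0,0,0,0,-1]],
], squeeze=45)

```text
t: 10.9
position: [0.5069, 0.3416, 0.1493]
ee_rot: [3.059, -0.704, -0.004]
force: [-0.2, -0.4, -0.8]
grip_width: 1.001
grasp_force: 0.0
```

Run:
```python
from h import *
go([.509,.342,.0],-26)
f=grab('wrist','w5'); Q=cloud(f).reshape(-1,3);px=f['pixels'].reshape(-1,3)
m=(Q[:,2]>.011)&(Q[:,2]<.022)&(np.hypot(Q[:,0]-.55,Q[:,1]-.32)<.12)&(f['depth'].ravel()>0)
q=Q[m&(px.max(1)<70)];r=cv2.minAreaRect((q[:,:2]*1000).astype(np.float32));print('handle',len(q),r,q[:,2].mean())
e=Q[(Q[:,2]>.008)&(Q[:,2]<.022)&(np.hypot(Q[:,0]-.59,Q[:,1]-.302)<.05)&(f['depth'].ravel()>0)]
if len(e)>10: print('lens',len(e),cv2.minEnclosingCircle((e[:,:2]*1000).astype(np.float32)))
w=dict(np.load('w3.npz'));print('fuse',world(w,422.5,186.9,.022),world(w,422.5,186.9))
for n in('top','w3'):
    w=dict(np.load(n+'.npz'));C=cloud(w).reshape(-1,3);m=(C[:,2]>.0185)&(C[:,2]<.026)&(np.hypot(C[:,0]-.512,C[:,1]+.024)<.025);q=C[m];r=cv2.minAreaRect((q[:,:2]*1000).astype(np.float32));print(n,len(q),r)
```

```text
t 10.9 pos [0.5069 0.3416 0.1493] turn [0.022 0.013 0.009] shift now [ 0.05  -0.043  3.731] shift after turn [ 0.044 -0.032  3.731] w 1.001 gf 0.0 F [-0.2 -0.4 -0.8]
handle 1329 ((504.1570129394531, 346.76025390625), (16.86711883544922, 94.6519546508789), 63.51169204711914) 0.015241193403448336
lens 3128 ((584.22021484375, 306.6402282714844), 42.84241485595703)
fuse [ 0.51416419 -0.02029413  0.022     ] [ 0.51462047 -0.01980543  0.02347081]
top 26 ((514.3564453125, -23.781505584716797), (43.58079147338867, 24.103986740112305), 17.56145477294922)
w3 229 ((513.6168212890625, -20.180150985717773), (9.764065742492676, 33.4763069152832), 81.16522979736328)
```

View pics/w5.png

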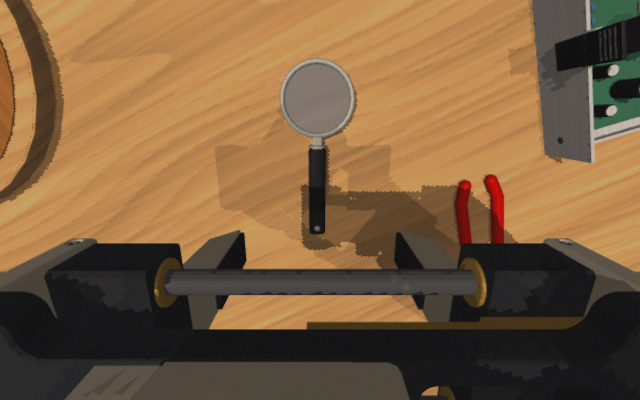

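The loupe handle runs vertically at col ~317 (rows 148–232), centred between the fingers, with the lens at (317,97). I'll descend to just above the bench and grip.

>>> arm_command([
  [[0.02,0.01,0.06,0.03,-0.06,0.6,-1],[0,0,0,0,0,0.7,-1],[0,0,0,0,0,0.7,-1],[0,0,0,0,0,0.7,-1],[0,0,0,0,0,0.5,-1],[0,0,0,0,0,0.3,-1],[0,0,0,0,0,0,-1],[0,0,0,0,0,0,-1]],
])

```text
t: 11.75
position: [0.5111, 0.3431, 0.012]
ee_rot: [-3.055, 0.721, -0.005]
force: [0.6, 0.8, 0.2]
grip_width: 1.002
grasp_force: 0.0
```

```bash
python3 -c "
from h import *
go([.509,.3435,.0025],-26.5)
print(robot.sense()['position'])
w=dict(np.load('w5.npz'));print(world(w,317.5,97,.006))"
```

```text
t 11.75 pos [0.5111 0.3431 0.012 ] turn [-0.027 -0.016 -0.007] shift now [-0.052  0.015  0.238] shift after turn [-0.051  0.014  0.238] w 1.002 gf 0.0 F [0.6 0.8 0.2]
[0.51110089 0.34309956 0.01202889]
[0.59107702 0.30348841 0.006     ]
```

>>> arm_command([
  [[-0.02,-0.01,0,0,0,0.12,-1],[0,0,0,0,0,0.11,-1],[0,0,0,0,0,0,-1],[0,0,0,0,0,0,0],[0,0,0,0,0,0,0.4],[0,0,0,0,0,0,1],[0,0,0,0,0,0,1],[0,0,0,0,0,0,1],[0,0,0,0,0,0,1],[0,0,0,0,0,0,1],[0,0,0,0,0,0,1],[0,0,0,0,0,0,1]],
], squeeze=45)

```text
t: 12.95
position: [0.5103, 0.3434, 0.0018]
ee_rot: [3.058, -0.72, -0.0]
force: [-0.2, 0.5, -0.0]
grip_width: 0.263
grasp_force: 0.0
```

>>> arm_command([
  [[0,0,0,0,0,0,1],[0,0,0,0,0,0,1]],
])

```text
t: 13.15
position: [0.5102, 0.3434, 0.0018]
ee_rot: [3.058, -0.72, -0.0]
force: [0.4, 0.9, -0.5]
grip_width: 0.188
grasp_force: 45.0
```

>>> arm_command([
  [[0,0,0,0,0,0,1],[0,0,0,0,0,-0.1,1],[0,0,0,0,0,-0.2,1],[0,0,0,0,0,-0.4,1],[0,0,0,0,0,-0.5,1],[0,0,0,0,0,-0.6,1],[0,0,0,0,0,-0.6,1],[0,0,0,0,0,-0.6,1],[0,0,0,0,0,-0.5,1],[0,0,0,0,0,-0.3,1],[0,0,0,0,0,0,1],[0,0,0,0,0,0,1]],
])

```text
t: 14.35
position: [0.5099, 0.3432, 0.1533]
ee_rot: [3.057, -0.72, -0.001]
force: [0.1, -1.3, -0.9]
grip_width: 0.189
grasp_force: 45.0
```

```bash
cat >> h.py <<'E'
def lens(f):
    "plane and circle of the rim seen from the wrist; also in the tool frame"
    s=robot.sense();T=Rn.from_rotvec(s['ee_rot']);C=cloud(f).reshape(-1,3)
    L=T.inv().apply(C-s['position'])
    m=(np.hypot(L[:,0]-.09,L[:,1])<.05)&(abs(L[:,2])<.03)&(f['depth'].ravel()>0);q=L[m]
    c,r=cv2.minEnclosingCircle((q[q[:,0]>.05][:,:2]*1000).astype(np.float32))
    A=np.c_[q[:,:2],np.ones(len(q))]
    k=np.ones(len(q),bool)
    for _ in range(6):
        p=np.linalg.lstsq(A[k],q[k,2],rcond=None)[0]; k=abs(A@p-q[:,2])<.003
    print('n',len(q),k.sum(),'circle tool',np.round(c,1),round(r,1),'plane',p.round(4),'world c',(s['position']+T.apply([c[0]/1e3,c[1]/1e3,p@[c[0]/1e3,c[1]/1e3,1]])).round(4))
E
python3 - <<'E'
from h import *
f=grab('wrist','w6');go([.5,.3,.15],-26.5);lens(f)
E
```

```text
t 14.4 pos [0.5097 0.3431 0.1527] turn [ 0.012  0.009 -0.002] shift now [0.264 1.072 0.07 ] shift after turn [0.264 1.072 0.069] w 0.193 gf 45.0 F [-0.4  0.3 -2.2]
n 19578 18035 circle tool [87.8 -1. ] 38.0 plane [ 0.0079  0.0005 -0.0079] world c [0.5887 0.3048 0.1598]
```

View pics/w6.png

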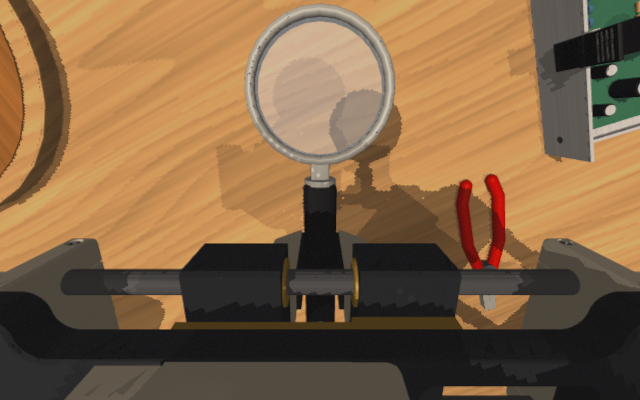

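The loupe is held level (slope 0.008), with the lens centred ahead of the gripper at px (320,83). I'll carry it over at height.

>>> arm_command([
  [[0,0,0,0.08,0.34,0,1],[0,0,0,0.16,0.7,0,1],[0,0,0,0.18,0.76,0,1],[0,0,0,0.18,0.76,0,1],[0,0,0,0.18,0.76,0,1],[0,0,0,0.18,0.76,0,1],[0,0,0,0.18,0.76,0,1],[0,0,0,0.18,0.76,0,1],[0,0,0,0.18,0.76,0,1],[0,0,0,0.18,0.76,0,1],[0,0,0,0.16,0.7,0,1],[0,0,0,0.1,0.32,0,1]],
])

```text
t: 15.6
position: [0.433, 0.0157, 0.1529]
ee_rot: [3.057, -0.723, -0.004]
force: [0.2, 0.1, -0.7]
grip_width: 0.191
grasp_force: 45.0
```

>>> arm_command([
  [[0,0,0,0,0,0,1],[0,0,0,0,0,0,1],[0,0,0,0,0,0,1]],
])

```text
t: 15.9
position: [0.4343, 0.0181, 0.1535]
ee_rot: [-3.058, 0.719, 0.001]
force: [0.1, 0.7, -1.0]
grip_width: 0.191
grasp_force: 45.0
```

Run:
```python
from h import *
f=grab('wrist','w7');go([.434,.0173,.099],-26.5);lens(f)
```

```text
t 15.95 pos [0.4344 0.0182 0.1536] turn [0.001 0.004 0.006] shift now [0.003 0.024 1.365] shift after turn [0.002 0.024 1.365] w 0.188 gf 45.0 F [-0.3  0.  -1.3]
n 19615 18089 circle tool [87.9 -1.5] 38.0 plane [ 0.0096 -0.0013 -0.0073] world c [ 0.5138 -0.0196  0.16  ]
```

View pics/w7.png

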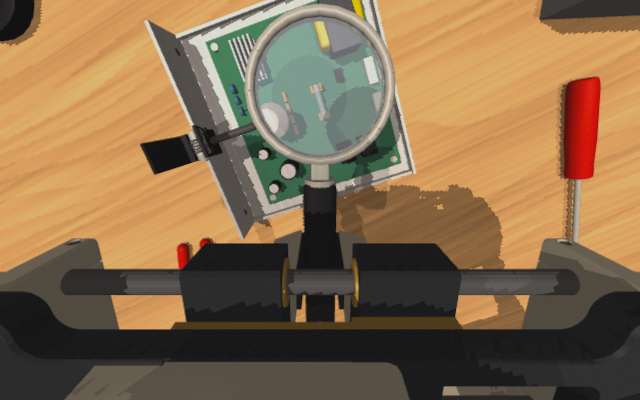

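The fuse is visible through the lens at (318,98), and the lamp is still clipped on. I'll lower to focal height.

>>> arm_command([
  [[0,0,0,0,0.03,0.1,1],[0,0,0,0,0,0.2,1],[0,0,0,0,0,0.25,1],[0,0,0,0,0,0.25,1],[0,0,0,0,0,0.25,1],[0,0,0,0,0,0.2,1],[0,0,0,0,0,0.11,1],[0,0,0,0,0,0,1],[0,0,0,0,0,0,1],[0,0,0,0,0,0,1],[0,0,0,0,0,0,1],[0,0,0,0,0,0,1]],
])

```text
t: 17.15
position: [0.434, 0.0163, 0.0998]
ee_rot: [-3.058, 0.72, -0.001]
force: [0.0, 0.2, -0.3]
grip_width: 0.191
grasp_force: 45.0
```

Run:
```python
from h import *
w=dict(np.load('w7.npz'));print('fuse',world(w,318,98,.022))
f=grab('wrist','w8');s=grab('scene','s8');go([.434,.0173,.099],-26.5);lens(f)
C=cloud(s).reshape(-1,3);m=(C[:,2]>.085)&(C[:,2]<.125)&(np.hypot(C[:,0]-.5135,C[:,1]+.0215)<.039);q=C[m];print(len(q),np.percentile(q[:,2],[10,50,90]),q.mean(0))
R=Rn.from_euler('z',-8.5,degrees=True).as_matrix()
L=(cloud(s).reshape(-1,3)-[.529,.0905,.055])@R
h=L[(abs(L[:,0])<.03)&(abs(L[:,1])<.035)&(L[:,2]>.035)&(L[:,2]<.05)];print('lamp',len(h),h.mean(0),cv2.minAreaRect((h[:,:2]*1000).astype(np.float32)))
cv2.imwrite('pics/s8c.png',cv2.resize(s['pixels'][100:290,220:440],None,fx=3,fy=3))
```

```text
fuse [ 0.51686528 -0.02034702  0.022     ]
t 17.25 pos [0.4339 0.0163 0.0997] turn [-0.    -0.003 -0.001] shift now [-0.009 -0.023  0.016] shift after turn [-0.009 -0.023  0.016] w 0.191 gf 45.0 F [ 0.3  0.6 -0.9]
n 19604 18107 circle tool [87.7 -0.9] 38.0 plane [ 0.0095  0.0002 -0.0076] world c [ 0.5128 -0.022   0.1064]
754 [0.1053372  0.10839484 0.11140745] [ 0.51388612 -0.0223727   0.10834181]
lamp 76 [-0.00031098 -0.00795979  0.0434704 ] ((-1.3670330047607422, -1.617990493774414), (43.5841178894043, 24.856393814086914), 88.17704772949219)
```

View pics/s8c.png

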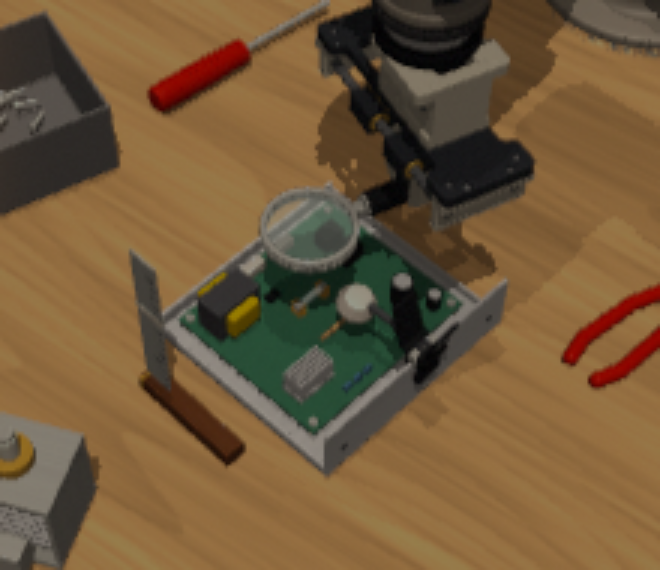

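The scene shows the lens held level over the board and clear of everything. Its centre measures (0.513, -0.022, about 0.103), the fuse is at (0.514, -0.021), and the lamp is home on the flange.

```bash
python3 -c "
from h import *
print(workorder.finish_job())"
```

```text
the job is handed in; nothing more can be done
None
```

I handed the job in with the lamp clipped home on the tall flange opposite the fuse, head over the board, and the magnifier held level in the gripper; by camera the lens is within about 3 mm of the fuse sideways and about 80 mm above it. The hand-in returned no verdict.

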